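# Set the dough sheeter to its preset thickness and clamp it

### The arm

A 7-joint arm with a two-finger parallel gripper is mounted at the origin on the work surface. World frame = base frame: x ahead of the robot, y to its left, z up, the work surface at z = 0. Lengths are in m, angles in degrees, forces in N, time in s.
With the tool pointing down it reaches from about 0.4 to 0.85 m from the base axis. Payload 10.4 kg.
Tool frame: the origin (TCP) lies midway between the tips of the shut fingers; the grasp point (between the pads) lies arm.pinch_z behind it (arm.pinch_z is the distance from the TCP to the grasp point, in m); z points along the fingers, y is the line along which they close (so a half turn about z gives the same grasp; the last joint's range is limited). The gripper opens to 87 mm and grips with 3 to 60 N. Pads are 19 mm wide; open, the fingers measure 117 mm over their backs; the gripper's body (75 mm by 190 mm) begins 51 mm behind the grasp point.
Start: joints at [-78.243, 19.034, -3.707, 83.658, 1.238, 77.344, -5.071], TCP at [0.141, 0.609, 0.223] pointing down, gripper open.
Joint ranges: [-148.97, 148.97], [-28.65, 121.19], [-84.17, 76.75], [9.2, 138.47], [-72.65, 252.65], [3.7, 117.97], [-149.18, 149.18]. Speed limits (degrees/s): [127.2, 127.2, 159.86, 159.86, 180, 180, 180].

### API

Orientations are given as a 3x3 rotation matrix whose columns are the frame's x, y, z axes.
In Python, from workcell import arm gives the robot as it stands.
- The arm moves only by the tool apply_moves, never from a script. Its argument "deltas" is text: rows parted by semicolons, each of 7 numbers parted by spaces: the closure, from -1 (fully open) to 1 (shut), then the shift along the tool's x, y, z in units of 0.4 m (1.0 is 0.4 m), then the turn, a rotation vector about the tool's x, y, z in units of 60 degrees (1.0 is 60 degrees). In form: gripper x y z ax ay az; .... A call has 1 to 8 rows; each row is the pose to reach, as a shift and turn from the pose commanded when the call began, along the tool's axes at that moment; what a row does not reach only later rows make up. A row lasts 1/10 s, in which the tool goes at most 50 mm and 8.59 degrees, less where a joint would pass 70% of its speed; a pose out of reach is approached as far as the arm can. A call with a number of a shift or a turn outside -1 to 1 is refused whole. A call with a gripper value outside its range is refused whole. The fingers move at their own pace and stop on an object; the grip force is fixed at half the most. Time passes only in rows, so rows that repeat a pose let the fingers close. It gives the time, the measured TCP pose, the force, the opening and the grip force at its end, in the units of the state.
- arm.state(): the state, without advancing time (a new reading comes with each control period).
- arm.grab_frame(name): name is "scene" or "top" or "wrist"; returns the picture (420x560x3 uint8, red, green, blue); there is no depth.
- arm.calibration(name): a dict with "intrinsics" (3x3 intrinsics, pixels), "distortion" ([k1, k2, p1, p2, k3] as OpenCV has them; the pictures are not rectified), "T" (4x4, takes a point from camera to world coordinates). Camera axes: x right, y down, z forward; pixel columns grow to the right and rows downward; lengths in m; the calibration is good to about 2 mm. A picture is of the moment at which its call begins: read the wrist's pose just before it. calibration takes no time and is no camera call; for the wrist camera it gives the pose at the moment of the call.
- arm.job_done(): hands the job in; it is judged then, once.
Trained networks look in the newest picture that a camera, given by its name, has taken for a name from the list of things; names that differ only in an ending like _2 or _b are one class to them, and where a whole thing is asked for, a point or a joint stands for the part that bears it (a point fixed in the world has none). Each returns a list of dicts, best first, with "confidence" (0 to 1); they miss things now and then, are a little off and sometimes report something else, mostly with a low value. They report only what shows in the picture. A call takes as long as a camera call.
- arm.trace(camera, thing): "pixels" (420x560 bool, what is visible of it) and "at" ([column, row] in pixels, amid what is visible of it).
The state is a dict: "time": time; "joint_pos": joint angles; "joint_velocities": joint speeds; "effort": joint torques, N m; "tcp_pos": TCP position; "tcp_rot": TCP orientation; "wrist_force": force on the tool from outside, world axes, zero at the start; "ft_torque": the same for the moment, N m; "width": opening from 0.0 (shut) to 1.0 (fully open); "grip_force": force on a finger pad.
Only numpy, scipy, OpenCV 4.12 (cv2) and the standard library are available. Lean on these libraries where they do the work, as an engineer would, in place of code of your own. Each camera call takes 0.05 s, during which the arm holds its last target. There are 200 camera calls.

### The job

On the dough sheeter's control deck, push the long thickness lever round with a fingertip until its tip points at the upright tab of the preset flag, and then push the arms of the three-armed clamp wheel clockwise, seen from above, until it is fully home against its stop. Do not lift the lever or the wheel off its seat, do not shift the flag, and leave everything else on the machine and the bench where it is; finish with the lever still pointing at the flag.

Things in the scene. Friction and masses are not known exactly. Their poses are not given: they have to be found in the camera images.
- sheeter: fixed white enamelled tabletop dough sheeter. Origin on the bench; x points away from the robot's side, y left, z up. Its flat control deck is 70 mm above the bench, from x -180 to +90 mm and y -210 to +210 mm; behind it (x 90 to 210 mm) two rollers between white cheeks stand up to 130 mm above the bench
- lever_axis (a point): the upright axis of the thickness lever, at deck height, at the far edge of a square dark dial plate with ticks; at 0, +90 mm in the sheeter's frame
- thickness_lever (a joint): lever angle, rad: 0 when it points along the sheeter's -x (to the deck's front edge), growing counter-clockwise seen from above, limits -1 and 1; it starts negative, at the left. It turns stiffly (about 0.22 N m), has no spring and stays where it is left
- lever_tip (a point): pointed end of the lever, 135 mm from its axis, 97 mm above the bench. The lever: hub radius 21 mm; level steel bar 14 mm wide, 88 to 106 mm above the bench, to 126 mm from the axis, then a 6 mm wide tip; an upright black knob, 24 mm across, stands on the bar 105 mm from the axis, its top 139 mm above the bench
- preset_flag (a joint): flag angle, rad, same zero, axis and direction as the lever's: the lever points at the flag when both angles are equal. It turns if pushed (0.12 N m), and must not be
- flag_mark (a point): point on the flag's middle line 135 mm from the lever axis, 78 mm above the bench, straight below where the lever's tip must come. The flag: flat aluminium strip 12 mm wide lying under the lever, 8 mm above the deck, ending in an upright tab 16 mm wide, 148 to 152 mm from the axis, up to 106 mm above the bench; the lever swings past inside the tab
- lever_lift (a joint): how far the lever has been pulled up off its seat, in m: 0 seated, 0.03 at most; held down by its weight and a spring (about 7 N in all)
- wheel_axis (a point): the upright axis of the clamp wheel, at deck height; at -40, -130 mm in the sheeter's frame
- clamp_wheel (a joint): wheel angle, rad, growing CLOCKWISE seen from above as it tightens: 0 loose, 1.7 at its firm stop (fully home). It turns stiffly (about 0.11 N m), has no spring and stays where it is left
- wheel_arm_end (a point): centre of the ball on the wheel arm that points along the sheeter's -x when the wheel reads 0; 62 mm from the axis, 98 mm above the bench. The wheel: hub radius 20 mm and three alike level round steel arms, 14 mm thick, 120 degrees apart, no rim, each ending in a 22 mm black ball centred 62 mm from the axis
- wheel_lift (a joint): how far the clamp wheel has been pulled up off its seat, in m: 0 seated, 0.03 at most; held down by its weight and a spring (about 7 N in all)
- ring_cutter: bystander: open steel ring pastry cutter, 56 mm across, 28 mm tall, standing on the sheeter's deck; origin at the centre of its underside
- salt_dish: bystander: blue ceramic dish, 56 mm across, 24 mm tall, on the sheeter's deck; origin at the centre of its underside
- flour_scoop: bystander: white plastic scoop, open box 130 x 90 x 45 mm with a 100 mm handle towards its -x, on the bench; origin under the box's centre
- flour_shaker: bystander: aluminium flour shaker, 66 mm across, 98 mm tall, on the bench; origin at the centre of its underside
- gnocchi_board: bystander: ridged wooden paddle 160 x 70 x 12 mm with a 90 mm handle towards its -x, lying on the bench; origin under the paddle's centre
- mustard_jar: bystander: amber glass jar, 68 mm across, 85 mm tall, on the bench; origin at the centre of its underside
- pastry_brush: bystander: pastry brush 200 mm long, lying on the bench; origin under its middle

How it is judged (in metres and radians):
On the way, in this order (a step that is already met when the one before it is completed fails the run):
1. the thickness lever points at the preset flag, with the clamp wheel not yet home (horizontal distance between lever_tip and flag_mark below 0.01 m and value of joint clamp_wheel below 1.2 rad and velocity of joint thickness_lever between -0.05 and 0.05 rad/s), for 0.3 s.
2. the clamp wheel is fully home, the lever still at the flag (value of joint clamp_wheel above 1.6 rad and horizontal distance between lever_tip and flag_mark below 0.01 m), for 0.2 s.
At the end, for the whole second after the job is handed in: The lever's tip is within 10 mm (horizontally) of the middle of the preset flag, the clamp wheel is home (1.6 rad or more of 1.7), both are at rest and seated (all of step 2 and velocity of joint thickness_lever between -0.05 and 0.05 rad/s and velocity of joint clamp_wheel between -0.05 and 0.05 rad/s and value of joint each of lever_lift, wheel_lift below 0.004 m); the robot touches nothing.
It fails at once if the lever or the clamp wheel is lifted more than 8 mm off its seat (value of joint any of lever_lift, wheel_lift above 0.008 m).
It fails at once if the preset flag is shifted by more than 8 mm (distance of flag_mark from where it was at the start of the episode above 0.008 m).
It fails at once if a loose thing on the machine or bench is moved by more than 25 mm (distance of any of ring_cutter, salt_dish, flour_scoop, flour_shaker, gnocchi_board, mustard_jar, pastry_brush from where it was at the start of the episode above 0.025 m).
It also fails if it takes over 48 s, if anything falls off the work surface, if the arm or the gripper's body presses on something with over 40 N, if the wrist force passes 120 N, or if a joint passes its speed limit or range.

## Working session

There is one attempt and no reset: what is moved stays moved. The work goes in short steps, Python scripts to look and compute and a tool call to move; the robot and the scene stay as the last step left them, time stands still between calls to the robot, and variables do not carry over. Pictures are saved under pics/ and viewed, at most 10 in all, crops included, and the job is handed in when it is done.

Besides the shell and the picture viewer there is one more tool, called after "Emit:" as name(argument=value, ...) on one line, values as JSON. apply_moves: Moves the arm, as the interface text tells. Its arguments: {"type":"object","properties":{"deltas":{"type":"string"}},"required":["deltas"]}

```bash
mkdir -p pics
cat > h.py <<'E'
import numpy as np,cv2
from workcell import arm
def ray(cam,px):
    c=arm.calibration(cam);u=cv2.undistortPoints(np.array([[px]],float),np.array(c["intrinsics"],float),np.array(c["distortion"],float))[0,0]
    T=np.array(c["T"]);return T[:3,3],T[:3,:3]@np.array([u[0],u[1],1.])
def at(cam,px,z):
    o,d=ray(cam,px);return o+d*(z-o[2])/d[2]
def proj(cam,P):
    c=arm.calibration(cam);T=np.linalg.inv(np.array(c["T"]))
    return cv2.projectPoints(np.atleast_2d(np.array(P,float)),cv2.Rodrigues(T[:3,:3])[0],T[:3,3],np.array(c["intrinsics"],float),np.array(c["distortion"],float))[0][:,0]
E
python3 - <<'E'
from h import *
s=arm.state();print(s["time"],s["tcp_pos"],np.round(s["tcp_rot"],3),arm.pinch_z)
for c in("top","scene"):
    im=arm.grab_frame(c);cv2.imwrite(f"pics/{c}0.png",im[:,:,::-1])
    T=np.array(arm.calibration(c)["T"]);print(c,T.round(2).tolist())
    for n,z in(("sheeter",.07),("thickness_lever",.1),("preset_flag",.08),("clamp_wheel",.098),("ring_cutter",.085),("salt_dish",.085)):
        r=arm.trace(c,n)
        if r:print(n,round(r[0]["confidence"],2),r[0]["at"],at(c,r[0]["at"],z).round(3),r[0]["pixels"].sum()); np.save(f"{c}_{n}.npy",r[0]["pixels"])
E
```

```text
0.0 [0.14106047 0.60847836 0.22174511] [[-0.974  0.226 -0.   ]
 [ 0.226  0.974 -0.001]
 [-0.    -0.001 -1.   ]] 0.0187
top [[-0.02, -0.98, 0.18, 0.21], [-1.0, 0.02, -0.01, 0.02], [0.01, -0.18, -0.98, 1.5], [0.0, 0.0, 0.0, 1.0]]
sheeter 0.89 [261.3, 174.5] [0.602 0.049 0.07 ] 17743
thickness_lever 0.59 [222.3, 182.4] [0.572 0.164 0.1  ] 409
preset_flag 0.67 [228.9, 206.7] [0.502 0.147 0.08 ] 212
clamp_wheel 0.78 [305.3, 184.7] [ 0.56  -0.082  0.098] 390
ring_cutter 0.67 [283.7, 228.0] [ 0.434 -0.015  0.085] 96
salt_dish 0.82 [269.4, 162.3] [0.635 0.024 0.085] 248
scene [[-0.28, 0.66, -0.7, 1.21], [0.96, 0.19, -0.2, 0.23], [-0.0, -0.73, -0.69, 0.8], [0.0, 0.0, 0.0, 1.0]]
sheeter 0.86 [273.3, 272.5] [0.664 0.058 0.07 ] 23699
thickness_lever 0.76 [328.0, 240.9] [0.557 0.167 0.1  ] 722
preset_flag 0.66 [328.9, 227.5] [0.49  0.159 0.08 ] 161
clamp_wheel 0.62 [233.0, 221.7] [ 0.555 -0.082  0.098] 510
ring_cutter 0.57 [272.1, 208.1] [ 0.464 -0.004  0.085] 278
salt_dish 0.72 [235.2, 221.1] [ 0.539 -0.083  0.085] 542
```

Run:
```python
import cv2
a=cv2.imread("pics/top0.png")[110:270,150:400];cv2.imwrite("pics/t1.png",cv2.resize(a,(800,512),interpolation=cv2.INTER_CUBIC))
a=cv2.imread("pics/scene0.png")[140:340,150:420];cv2.imwrite("pics/s1.png",cv2.resize(a,(800,592),interpolation=cv2.INTER_CUBIC))
```

```text
(no output)
```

View pics/t1.png

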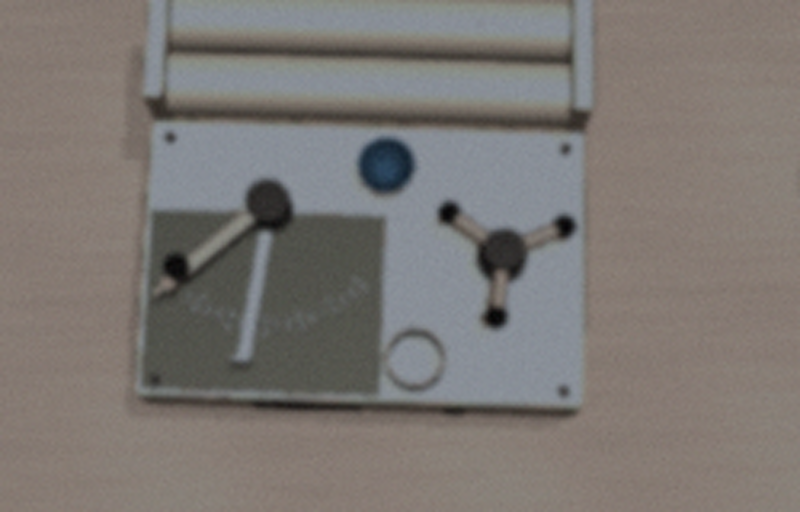

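View pics/s1.png

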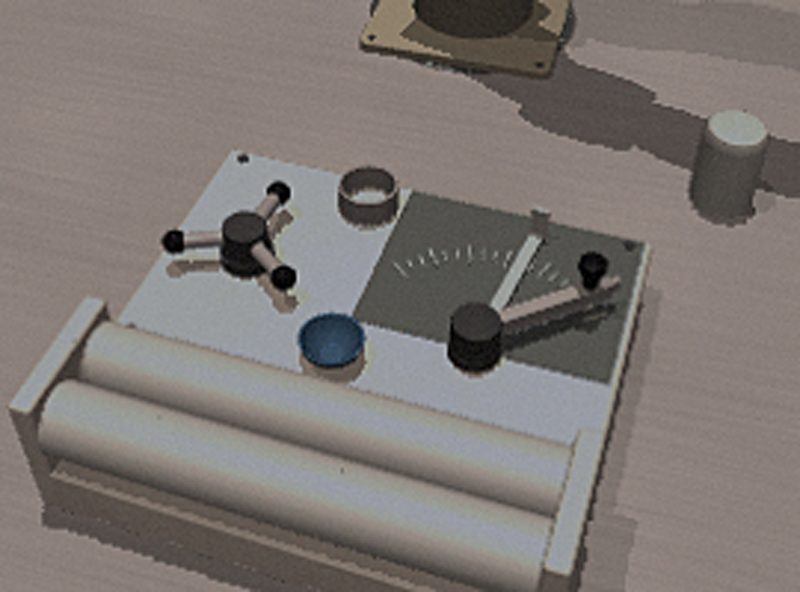

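The sheet's lever points front-left, with its tip at about (157,295) in the top crop. The flag tab is at (241,362) and the wheel hub at (502,252). The ring cutter is front-left of the wheel, well clear. The scene view agrees. Next I fit the sheeter pose and the joint angles to both views.

```bash
cat > fit.py <<'E'
from h import *
from scipy.optimize import least_squares
def W(p,P): # sheeter->world
    c,s=np.cos(p[2]),np.sin(p[2]);P=np.asarray(P,float)
    return np.array([p[0]+c*P[0]-s*P[1],p[1]+s*P[0]+c*P[1],P[2]])
def lev(a,r,z): return (-r*np.cos(a),.09-r*np.sin(a),z)
def whl(a,r,z): return (-.04-r*np.cos(a),-.13+r*np.sin(a),z)
E
python3 - <<'E'
from fit import *
def pts(p):
    L,F,H=p[3],p[4],p[5]; k=2*np.pi/3
    base=[(-.18,.21,.07),(-.18,-.21,.07),lev(L,.135,.1),lev(L,.105,.139),lev(F,.15,.104)]+[whl(H+i*k,.062,.098) for i in range(3)]
    return np.array([W(p,b) for b in base])
T=np.array([(140,393),(581,403),(157,295),(176,264),(241,362),(495,317),(449,212),(566,227)])/3.2+[150,110]
S=np.array([(650,243),(235,152),(617,281),(594,257),(541,212),(278,192),(284,277),(174,241)])/2.963+[150,140]
f=lambda p:np.r_[(proj("top",pts(p))-T).ravel(),(proj("scene",pts(p))-S).ravel()]
r=least_squares(f,[.55,.05,0,-.8,-.1,0],loss="soft_l1")
print(r.x.round(3));print(f(r.x).reshape(2,8,2).round(1))
p=r.x;np.save("p.npy",p)
print("axes",W(p,(0,.09,.07)),W(p,(-.04,-.13,.07)));print(pts(p).round(3))
E
```

```text
[ 0.595  0.041 -0.053 -0.824 -0.121  0.091]
[[[-2.7 -0. ]
  [ 0.6  1.6]
  [-0.7 -0.2]
  [-0.7 -0.1]
  [-0.8 -1.4]
  [-0.1 -0.1]
  [-0.1  0.1]
  [-0.9 -0.2]]

 [[ 0.7 -0.7]
  [-1.7 -2.2]
  [-0.2 -0.6]
  [-0.7 -0.1]
  [-0.7 -0.4]
  [-0.2  0.3]
  [-0.7  0.1]
  [-0.2  0. ]]]
axes [0.60020658 0.13134066 0.07      ] [ 0.5486185  -0.08623386  0.07      ]
[[ 0.427  0.261  0.07 ]
 [ 0.405 -0.159  0.07 ]
 [ 0.514  0.235  0.1  ]
 [ 0.533  0.212  0.139]
 [ 0.452  0.157  0.104]
 [ 0.487 -0.077  0.098]
 [ 0.587 -0.038  0.098]
 [ 0.572 -0.144  0.098]]
```

```bash
cat >> fit.py <<'E'
def rel(Ps,z=None):
    s=arm.state();R=np.array(s["tcp_rot"]);o=np.array(s["tcp_pos"])
    for P in Ps: print(np.round(P,4),"->",np.round(R.T@(P-o)/.4,4))
def lpush(p,a,r,off,z): # finger centre behind lever bar
    t=np.array([np.sin(a),-np.cos(a)]);u=np.array([-np.cos(a),-np.sin(a)])
    q=r*u-off*t; return W(p,(q[0],.09+q[1],z))
def wpush(p,a,r,off,z):
    u=np.array([-np.cos(a),np.sin(a)]);t=np.array([np.sin(a),np.cos(a)])
    q=r*u-off*t; return W(p,(-.04+q[0],-.13+q[1],z))
E
python3 - <<'E'
from fit import *
p=np.load("p.npy")
rel([lpush(p,-.824,.072,.042,.2),lpush(p,-.824,.072,.042,.095)])
rel([lpush(p,a,.072,o,.095) for a,o in((-.824,.024),(-.6,.024),(-.4,.024),(-.3,.022),(-.2,.022),(-.121,.022))])
E
```

```text
[0.5865 0.2136 0.2   ] -> [-1.3077 -0.7113  0.0564]
[0.5865 0.2136 0.095 ] -> [-1.3077 -0.7113  0.3189]
[0.5726 0.202  0.095 ] -> [-1.2805 -0.7472  0.3189]
[0.5576 0.1941 0.095 ] -> [-1.2484 -0.7749  0.3189]
[0.546  0.1844 0.095 ] -> [-1.2256 -0.8051  0.3189]
[0.5402 0.1769 0.095 ] -> [-1.2159 -0.8268  0.3188]
[0.536  0.1707 0.095 ] -> [-1.2091 -0.8443  0.3188]
[0.5331 0.1655 0.095 ] -> [-1.205  -0.8586  0.3188]
```

Emit:
apply_moves(deltas="1 -0.1 -0.05 0 0 0 0; 1 -0.2 -0.1 0 0 0 0; 1 -0.3 -0.16 0 0 0 0; 1 -0.4 -0.22 0 0 0 0; 1 -0.5 -0.27 0 0 0 0; 1 -0.6 -0.33 0 0 0 0; 1 -0.7 -0.38 0 0 0 0; 1 -0.7 -0.38 0 0 0 0")

```text
time: 1.5
tcp_pos: [0.3852, 0.3923, 0.223]
tcp_rot: [[-0.972, 0.235, 0.002], [0.235, 0.972, -0.001], [-0.003, -0.001, -1.0]]
wrist_force: [0.3, -0.5, 0.2]
width: 0.353
grip_force: 0.0
```

Emit:
apply_moves(deltas="1 -0.1 -0.05 0 0 0 0; 1 -0.2 -0.1 0 0 0 0; 1 -0.3 -0.16 0 0 0 0; 1 -0.4 -0.22 0 0 0 0; 1 -0.5 -0.27 0 0 0 0; 1 -0.6 -0.33 0.05 0 0 0; 1 -0.608 -0.331 0.05 0 0 0; 1 -0.608 -0.331 0.05 0 0 0")

```text
time: 2.3
tcp_pos: [0.587, 0.2126, 0.2017]
tcp_rot: [[-0.974, 0.228, -0.001], [0.228, 0.974, -0.001], [0.001, -0.001, -1.0]]
wrist_force: [-0.2, -0.3, 0.6]
width: 0.006
grip_force: 0.0
```

Run:
```python
from fit import *
p=np.load("p.npy")
s=arm.state();print(s["time"],s["width"],np.round(s["tcp_rot"],3))
rel([lpush(p,-.824,.072,.042,.2),lpush(p,-.824,.072,.042,.095)])
im=arm.grab_frame("wrist");cv2.imwrite("pics/w1.png",im[:,:,::-1])
for n,P in(("axis",W(p,(0,.09,.106))),("tip",W(p,lev(-.824,.135,.106))),("flag",W(p,lev(-.121,.135,.08))),("tab",W(p,lev(-.121,.15,.106))),("knob",W(p,lev(-.824,.105,.139)))): print(n,proj("wrist",P).round())
```

```text
2.3 0.005586779796956174 [[-0.974  0.228 -0.001]
 [ 0.228  0.974 -0.001]
 [ 0.001 -0.001 -1.   ]]
[0.5865 0.2136 0.2   ] -> [0.0017 0.0019 0.0043]
[0.5865 0.2136 0.095 ] -> [0.0015 0.0022 0.2668]
axis [[201. 247.]]
tip [[290. 126.]]
flag [[190.  95.]]
tab [[178.  71.]]
knob [[266. 158.]]
```

View pics/w1.png

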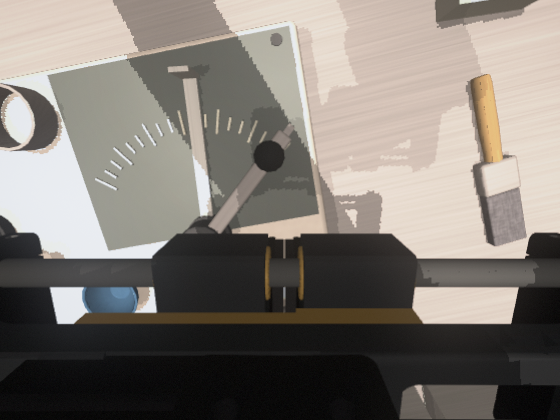

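The wrist picture matches the fit to about 3 px: tip (291,127), knob (269,156), tab (179,69). I descend beside the bar and push.

Emit:
apply_moves(deltas="1 0 0 0.1 0 0 0; 1 0 0 0.2 0 0 0; 1 0 0 0.267 0 0 0; 1 0 0 0.267 0 0 0; 1 0.027 -0.034 0.267 0 0 0; 1 0.042 -0.048 0.267 0 0 0; 1 0.059 -0.062 0.267 0 0 0; 1 0.059 -0.062 0.267 0 0 0")

```text
time: 3.15
tcp_pos: [0.5581, 0.1954, 0.0974]
tcp_rot: [[-0.974, 0.225, 0.002], [0.225, 0.974, 0.002], [-0.002, 0.002, -1.0]]
wrist_force: [0.6, 1.7, 0.6]
width: 0.006
grip_force: 0.6
```

Run:
```python
from fit import *
p=np.load("p.npy")
rel([lpush(p,a,.072,o,.095) for a,o in((-.6,.024),(-.4,.024),(-.3,.022),(-.25,.022),(-.2,.022),(-.16,.022),(-.121,.022))])
```

```text
[0.5576 0.1941 0.095 ] -> [ 0.0005 -0.0034  0.006 ]
[0.546  0.1844 0.095 ] -> [ 0.0233 -0.0336  0.0059]
[0.5402 0.1769 0.095 ] -> [ 0.033  -0.0553  0.0058]
[0.538  0.1738 0.095 ] -> [ 0.0366 -0.064   0.0058]
[0.536  0.1707 0.095 ] -> [ 0.0398 -0.0728  0.0058]
[0.5345 0.1681 0.095 ] -> [ 0.0421 -0.08    0.0058]
[0.5331 0.1655 0.095 ] -> [ 0.044  -0.0871  0.0057]
```

Emit:
apply_moves(deltas="1 0.01 -0.016 0.006 0 0 0; 1 0.021 -0.031 0.006 0 0 0; 1 0.029 -0.045 0.006 0 0 0; 1 0.033 -0.054 0.006 0 0 0; 1 0.035 -0.06 0.006 0 0 0; 1 0.035 -0.06 0.006 0 0 0")

```text
time: 3.75
tcp_pos: [0.5386, 0.1742, 0.0932]
tcp_rot: [[-0.974, 0.226, -0.001], [0.226, 0.974, -0.0], [0.001, -0.0, -1.0]]
wrist_force: [0.2, 1.1, 1.5]
width: 0.01
grip_force: 0.6
```

Run:
```python
from fit import *
p=np.load("p.npy")
rel([lpush(p,a,.072,o,.095) for a,o in((-.2,.022),(-.16,.022),(-.121,.022))])
im=arm.grab_frame("wrist");cv2.imwrite("pics/w2.png",im[:,:,::-1])
for a in(-.3,-.25,-.2,-.121): print(a,proj("wrist",[W(p,lev(a,.135,.106)),W(p,lev(a,.105,.139)),W(p,lev(a,.135,.08)),W(p,lev(a,.15,.106))]).round().tolist())
```

```text
[0.536  0.1707 0.095 ] -> [ 0.0043 -0.0101 -0.0045]
[0.5345 0.1681 0.095 ] -> [ 0.0065 -0.0173 -0.0045]
[0.5331 0.1655 0.095 ] -> [ 0.0084 -0.0244 -0.0045]
-0.3 [[263.0, 141.0], [250.0, 218.0], [267.0, 141.0], [267.0, 109.0]]
-0.25 [[250.0, 140.0], [237.0, 217.0], [255.0, 140.0], [251.0, 108.0]]
-0.2 [[236.0, 139.0], [224.0, 216.0], [243.0, 139.0], [235.0, 107.0]]
-0.121 [[214.0, 140.0], [204.0, 217.0], [224.0, 139.0], [210.0, 107.0]]
```

View pics/w2.png

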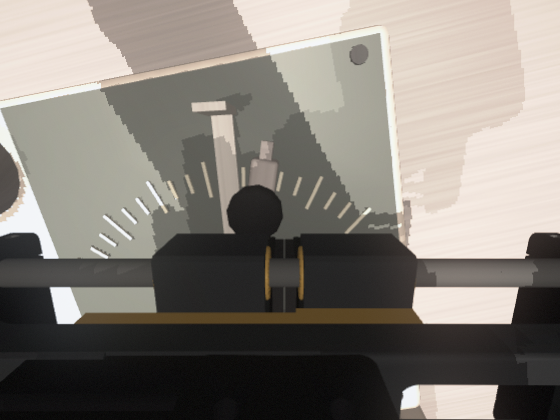

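The tip is at (266,143), which is about −0.31 rad, and the tab at (209,106), about −0.12 rad. There are 0.19 rad to go, and the effective finger offset is about 17.5 mm.

Run:
```python
from fit import *
p=np.load("p.npy")
rel([lpush(p,a,.072,.0175,.095) for a in(-.31,-.25,-.2,-.16,-.12)])
```

```text
[0.5391 0.1733 0.095 ] -> [-0.0021 -0.0024 -0.0047]
[0.5367 0.1695 0.095 ] -> [ 0.0016 -0.0128 -0.0047]
[0.5349 0.1663 0.095 ] -> [ 0.0042 -0.0217 -0.0047]
[0.5335 0.1637 0.095 ] -> [ 0.006  -0.0289 -0.0047]
[0.5323 0.161  0.095 ] -> [ 0.0075 -0.0361 -0.0047]
```

Emit:
apply_moves(deltas="1 0.002 -0.01 -0.004 0 0 0; 1 0.004 -0.018 -0.004 0 0 0; 1 0.006 -0.025 -0.004 0 0 0; 1 0.007 -0.031 -0.004 0 0 0; 1 0.007 -0.033 -0.004 0 0 0; 1 0.007 -0.033 -0.004 0 0 0")

```text
time: 4.4
tcp_pos: [0.533, 0.1624, 0.0949]
tcp_rot: [[-0.974, 0.226, -0.0], [0.226, 0.974, 0.0], [0.0, -0.0, -1.0]]
wrist_force: [0.8, 1.6, -2.1]
width: 0.007
grip_force: 1.2
```

Run:
```python
from fit import *
p=np.load("p.npy")
im=arm.grab_frame("wrist");cv2.imwrite("pics/w3.png",im[:,:,::-1])
for a in(-.2,-.16,-.12,-.08): print(a,proj("wrist",[W(p,lev(a,.135,.106)),W(p,lev(a,.105,.139)),W(p,lev(a,.135,.08)),W(p,lev(a,.15,.106))]).round().tolist())
```

```text
-0.2 [[263.0, 145.0], [257.0, 221.0], [266.0, 144.0], [263.0, 113.0]]
-0.16 [[252.0, 145.0], [246.0, 221.0], [257.0, 144.0], [250.0, 113.0]]
-0.12 [[241.0, 145.0], [236.0, 222.0], [247.0, 144.0], [238.0, 113.0]]
-0.08 [[230.0, 146.0], [226.0, 222.0], [238.0, 145.0], [226.0, 114.0]]
```

View pics/w3.png

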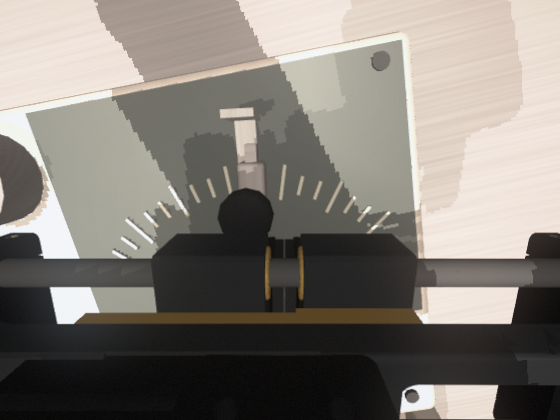

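The tip at (250,150) is about −0.155 rad and the tab at (237,113) about −0.117 rad. One last nudge of about 2.6 mm, then back off and rise.

Emit:
apply_moves(deltas="1 0.0005 -0.004 0 0 0 0; 1 0.001 -0.0065 0 0 0 0; 1 0.001 -0.0065 0 0 0 0; 1 0 0.02 0 0 0 0; 1 0 0.04 0 0 0 0; 1 0 0.05 -0.1 0 0 0; 1 0 0.05 -0.2 0 0 0; 1 0 0.05 -0.28 0 0 0")

```text
time: 5.25
tcp_pos: [0.5381, 0.1826, 0.2092]
tcp_rot: [[-0.974, 0.225, 0.001], [0.225, 0.974, 0.0], [-0.001, 0.0, -1.0]]
wrist_force: [0.8, 0.5, -0.4]
width: 0.006
grip_force: 0.0
```

Run:
```python
from fit import *
p=np.load("p.npy")
im=arm.grab_frame("wrist");cv2.imwrite("pics/w4.png",im[:,:,::-1])
for a in(-.16,-.12,-.08): print(a,proj("wrist",[W(p,lev(a,.135,.106)),W(p,lev(a,.105,.139)),W(p,lev(a,.135,.08)),W(p,lev(a,.15,.106))]).round().tolist())
# wheel: push front arm from its right side
s=arm.state();print(s["time"],s["tcp_pos"])
rel([wpush(p,.09,.042,.042,.2),wpush(p,.09,.042,.042,.096)])
```

```text
-0.16 [[241.0, 138.0], [237.0, 177.0], [244.0, 138.0], [240.0, 120.0]]
-0.12 [[234.0, 138.0], [232.0, 177.0], [239.0, 138.0], [233.0, 120.0]]
-0.08 [[228.0, 139.0], [226.0, 178.0], [233.0, 138.0], [226.0, 121.0]]
5.3 [0.54007192 0.18313641 0.21440471]
[ 0.5011 -0.1218  0.2   ] -> [-0.0769 -0.7649  0.0328]
[ 0.5011 -0.1218  0.096 ] -> [-0.0753 -0.7661  0.2928]
```

View pics/w4.png

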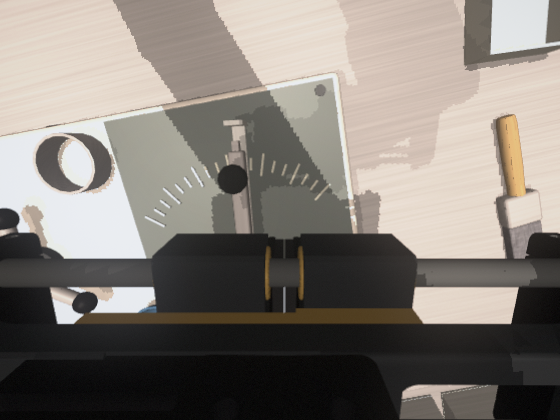

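The tip at (236,142) and knob at (232,178) read −0.12 rad, in line with the tab at (233,122). The lever is set, so I go to the wheel.

Emit:
apply_moves(deltas="1 -0.01 -0.11 0 0 0 0; 1 -0.02 -0.22 0 0 0 0; 1 -0.03 -0.33 0 0 0 0; 1 -0.045 -0.44 0 0 0 0; 1 -0.055 -0.55 0 0 0 0; 1 -0.065 -0.66 0.02 0 0 0; 1 -0.076 -0.765 0.033 0 0 0; 1 -0.076 -0.765 0.033 0 0 0")

```text
time: 6.1
tcp_pos: [0.4967, -0.1291, 0.1934]
tcp_rot: [[-0.972, 0.234, -0.001], [0.234, 0.972, -0.002], [0.0, -0.002, -1.0]]
wrist_force: [-0.2, -0.9, 0.3]
width: 0.005
grip_force: 0.0
```

Run:
```python
from fit import *
p=np.load("p.npy");s=arm.state();print(s["time"],s["tcp_pos"])
im=arm.grab_frame("wrist");cv2.imwrite("pics/w5.png",im[:,:,::-1])
print(proj("wrist",[W(p,whl(.09+k*2*np.pi/3,.062,.098)) for k in range(3)]).round())
rel([wpush(p,.09,.042,.042,.096)]+[wpush(p,a,.042,.018,.096) for a in (.09,.25,.4,.55,.7)])
```

```text
6.1 [ 0.49671132 -0.12909968  0.19337353]
[[337. 190.]
 [398. 282.]
 [285. 291.]]
[ 0.5011 -0.1218  0.096 ] -> [-0.0063  0.0117  0.2438]
[ 0.5045 -0.0981  0.096 ] -> [-0.0009  0.0715  0.2437]
[ 0.5032 -0.0909  0.096 ] -> [0.0065 0.0882 0.2437]
[ 0.503 -0.084  0.096] -> [0.0109 0.1047 0.2437]
[ 0.5038 -0.0772  0.096 ] -> [0.0128 0.1217 0.2437]
[ 0.5057 -0.0706  0.096 ] -> [0.0121 0.1388 0.2437]
```

View pics/w5.png

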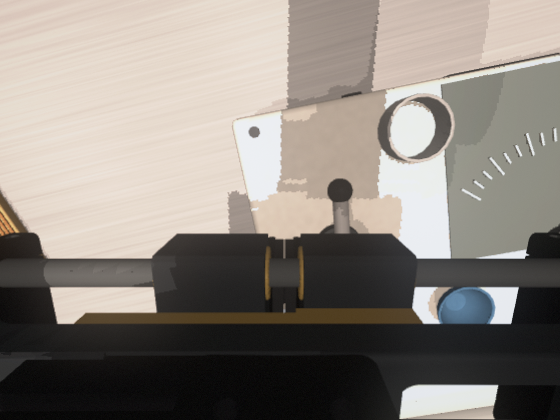

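The ball at (340,190) matches the predicted (337,190). I descend beside the front arm.

Emit:
apply_moves(deltas="1 0 0 0.1 0 0 0; 1 0 0 0.2 0 0 0; 1 0 0 0.255 0 0 0; 1 0 0 0.255 0 0 0; 1 0 0 0.255 0 0 0")

```text
time: 6.65
tcp_pos: [0.4989, -0.1223, 0.0923]
tcp_rot: [[-0.974, 0.225, -0.0], [0.225, 0.974, -0.0], [0.0, -0.0, -1.0]]
wrist_force: [-0.9, -0.5, 0.0]
width: 0.009
grip_force: 0.0
```

Run:
```python
from fit import *
p=np.load("p.npy");s=arm.state();print(s["time"],s["tcp_pos"])
rel([wpush(p,a,.042,.018,.096) for a in (.09,.25,.4,.55,.7)]+[wpush(p,a,.042,.019,.096) for a in (.85,1.,1.15,1.3,1.45,1.6,1.7)])
```

```text
6.65 [ 0.4988525  -0.12225754  0.09234559]
[ 0.5045 -0.0981  0.096 ] -> [-0.0001  0.0621 -0.0091]
[ 0.5032 -0.0909  0.096 ] -> [ 0.0071  0.0788 -0.0091]
[ 0.503 -0.084  0.096] -> [ 0.0114  0.0954 -0.0091]
[ 0.5038 -0.0772  0.096 ] -> [ 0.0132  0.1124 -0.0092]
[ 0.5057 -0.0706  0.096 ] -> [ 0.0124  0.1295 -0.0092]
[ 0.5077 -0.065   0.096 ] -> [ 0.0106  0.1444 -0.0092]
[ 0.5113 -0.0591  0.096 ] -> [ 0.0051  0.1607 -0.0092]
[ 0.5158 -0.0539  0.096 ] -> [-0.0028  0.1761 -0.0092]
[ 0.521  -0.0493  0.096 ] -> [-0.013   0.1901 -0.0092]
[ 0.5268 -0.0456  0.096 ] -> [-0.0251  0.2024 -0.0092]
[ 0.5331 -0.0428  0.096 ] -> [-0.0389  0.2128 -0.0092]
[ 0.5375 -0.0415  0.096 ] -> [-0.0489  0.2185 -0.0092]
```

Emit:
apply_moves(deltas="1 0 0.04 -0.009 0 0 0; 1 0 0.062 -0.009 0 0 0; 1 0.007 0.079 -0.009 0 0 0; 1 0.011 0.095 -0.009 0 0 0; 1 0.013 0.112 -0.009 0 0 0; 1 0.012 0.13 -0.009 0 0 0; 1 0.011 0.144 -0.009 0 0 0; 1 0.011 0.144 -0.009 0 0 0")

```text
time: 7.45
tcp_pos: [0.5069, -0.0655, 0.0954]
tcp_rot: [[-0.974, 0.225, -0.0], [0.225, 0.974, 0.0], [0.0, 0.0, -1.0]]
wrist_force: [-0.7, -1.7, 0.3]
width: 0.002
grip_force: 0.8
```

Run:
```python
from fit import *
p=np.load("p.npy");s=arm.state();print(s["time"],s["tcp_pos"])
im=arm.grab_frame("top");cv2.imwrite("pics/top2.png",im[:,:,::-1])
for t in ("clamp_wheel",):
    for r in arm.trace("top",t)[:1]: print(r["at"],r["confidence"])
print(proj("top",W(p,(-.04,-.13,.098))))
rel([wpush(p,a,.042,.019,.096) for a in (.85,1.,1.15,1.3,1.45,1.6,1.7,1.75)])
a=im[130:230,260:385,::-1];cv2.imwrite("pics/t2.png",cv2.resize(a,(750,600),interpolation=cv2.INTER_CUBIC))
```

```text
7.45 [ 0.50685963 -0.06549999  0.09538223]
[[306.91526808 188.55651799]]
[ 0.5077 -0.065   0.096 ] -> [-0.0017  0.0023 -0.0016]
[ 0.5113 -0.0591  0.096 ] -> [-0.0072  0.0187 -0.0016]
[ 0.5158 -0.0539  0.096 ] -> [-0.0152  0.034  -0.0016]
[ 0.521  -0.0493  0.096 ] -> [-0.0253  0.048  -0.0016]
[ 0.5268 -0.0456  0.096 ] -> [-0.0374  0.0604 -0.0016]
[ 0.5331 -0.0428  0.096 ] -> [-0.0512  0.0708 -0.0016]
[ 0.5375 -0.0415  0.096 ] -> [-0.0611  0.0765 -0.0016]
[ 0.5398 -0.041   0.096 ] -> [-0.0663  0.079  -0.0016]
```

View pics/t2.png

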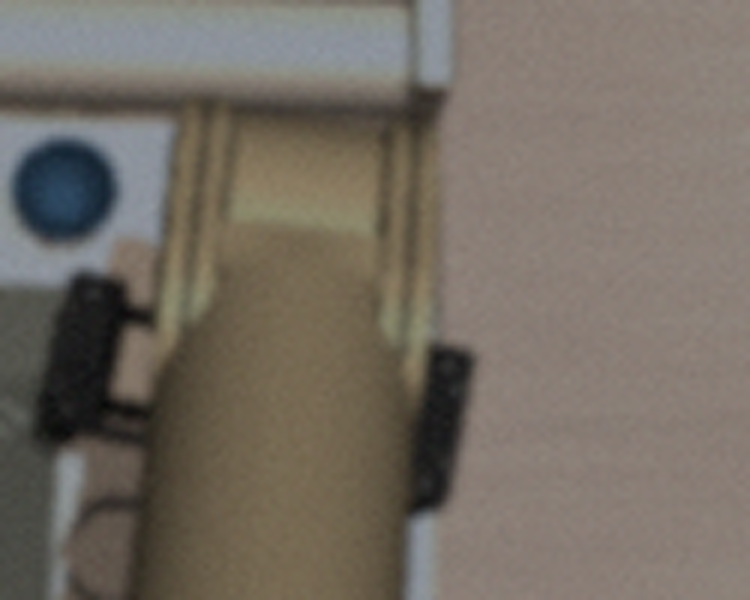

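The arm hides the wheel in this top view. I carry on along the arc and watch the force.

Emit:
apply_moves(deltas="1 -0.006 0.018 -0.001 0 0 0; 1 -0.015 0.034 -0.001 0 0 0; 1 -0.025 0.048 -0.001 0 0 0; 1 -0.037 0.06 -0.001 0 0 0; 1 -0.051 0.071 -0.001 0 0 0; 1 -0.058 0.075 -0.001 0 0 0; 1 -0.058 0.075 -0.001 0 0 0")

```text
time: 8.25
tcp_pos: [0.5369, -0.0413, 0.0956]
tcp_rot: [[-0.974, 0.225, 0.0], [0.225, 0.974, 0.0], [-0.0, 0.001, -1.0]]
wrist_force: [-0.6, 1.1, -0.7]
width: 0.008
grip_force: 0.3
```

Run:
```python
from fit import *
p=np.load("p.npy")
im=arm.grab_frame("wrist");cv2.imwrite("pics/w6.png",im[:,:,::-1])
for a in(1.4,1.5,1.6,1.7): print(a,proj("wrist",[W(p,whl(a+k*2*np.pi/3,.062,.098)) for k in range(3)]).round().tolist())
rel([wpush(p,a,.042,.018,.096) for a in (1.5,1.6,1.7,1.75,1.8,1.85)])
```

```text
1.4 [[316.0, 257.0], [205.0, 376.0], [128.0, 225.0]]
1.5 [[319.0, 266.0], [195.0, 374.0], [135.0, 217.0]]
1.6 [[321.0, 276.0], [186.0, 372.0], [142.0, 210.0]]
1.7 [[322.0, 286.0], [177.0, 368.0], [151.0, 204.0]]
[ 0.5299 -0.0446  0.096 ] -> [ 0.0153 -0.0116 -0.0007]
[ 0.5341 -0.0429  0.096 ] -> [ 0.0058 -0.0052 -0.0007]
[ 0.5385 -0.0417  0.096 ] -> [-0.0042  0.0003 -0.0007]
[ 0.5408 -0.0412  0.096 ] -> [-0.0094  0.0027 -0.0007]
[ 0.543  -0.0409  0.096 ] -> [-0.0147  0.0048 -0.0007]
[ 0.5453 -0.0407  0.096 ] -> [-0.0201  0.0066 -0.0007]
```

View pics/w6.png

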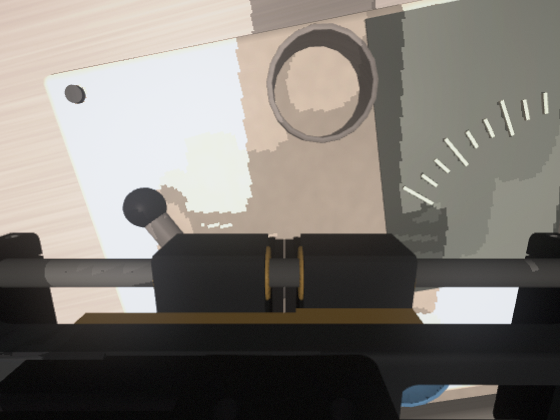

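The third arm's ball at (145,208) reads about 1.63 rad. I push on gently to the firm stop.

Emit:
apply_moves(deltas="1 -0.006 0.002 -0.001 0 0 0; 1 -0.012 0.004 -0.001 0 0 0; 1 -0.017 0.005 -0.001 0 0 0; 1 -0.017 0.005 -0.001 0 0 0; 1 -0.017 0.005 -0.001 0 0 0")

```text
time: 8.8
tcp_pos: [0.5407, -0.0414, 0.0953]
tcp_rot: [[-0.974, 0.226, -0.006], [0.226, 0.974, 0.001], [0.006, -0.001, -1.0]]
wrist_force: [-14.2, 1.5, 5.5]
width: 0.003
grip_force: 6.6
```

A 14 N reaction means it is at the stop. I back off, rise and clear the view.

Emit:
apply_moves(deltas="1 0.02 -0.005 0 0 0 0; 1 0.045 -0.01 0 0 0 0; 1 0.045 -0.01 0 0 0 0; 1 0.045 -0.01 -0.1 0 0 0; 1 0.045 -0.01 -0.2 0 0 0; 1 0.045 -0.01 -0.3 0 0 0; 1 0.14 -0.01 -0.35 0 0 0; 1 0.2 -0.01 -0.35 0 0 0")

```text
time: 9.6
tcp_pos: [0.4653, -0.0273, 0.2393]
tcp_rot: [[-0.974, 0.226, 0.006], [0.226, 0.974, 0.001], [-0.005, 0.002, -1.0]]
wrist_force: [0.1, -0.6, -0.1]
width: 0.005
grip_force: 0.0
```

Run:
```python
from fit import *
im=arm.grab_frame("scene")
a=im[140:340,150:420,::-1];cv2.imwrite("pics/s2.png",cv2.resize(a,(800,592),interpolation=cv2.INTER_CUBIC))
p=np.load("p.npy")
f=lambda P:((proj("scene",P)-[150,140])*2.963).round().tolist()
for a in(1.5,1.6,1.7): print(a,f([W(p,whl(a+k*2*np.pi/3,.062,.098)) for k in range(3)]))
for a in(-.16,-.12,-.08): print(a,f([W(p,lev(a,.135,.1)),W(p,lev(a,.105,.139)),W(p,lev(a,.15,.104))]))
s=arm.state();print(s["time"],s["wrist_force"],s["tcp_pos"])
```

```text
1.5 [[312.0, 249.0], [189.0, 272.0], [232.0, 191.0]]
1.6 [[309.0, 254.0], [184.0, 268.0], [239.0, 190.0]]
1.7 [[306.0, 258.0], [181.0, 264.0], [246.0, 189.0]]
-0.16 [[538.0, 226.0], [529.0, 215.0], [545.0, 213.0]]
-0.12 [[532.0, 225.0], [524.0, 213.0], [539.0, 211.0]]
-0.08 [[527.0, 223.0], [519.0, 212.0], [532.0, 209.0]]
9.65 [ 1.17899879 -0.37021011  0.03076401] [ 0.46224948 -0.02658748  0.237947  ]
```

View pics/s2.png

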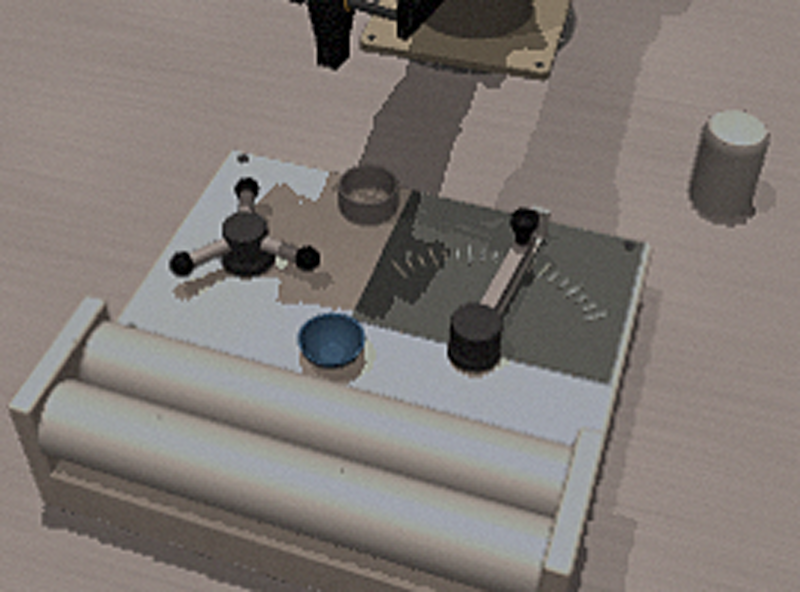

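The wheel balls at (246,188), (181,264) and (307,258) match 1.7 rad. The lever knob at (524,215) matches −0.12 rad, in line with the tab. Everything else is where it was, so I hand in.

```bash
python3 -c "
from workcell import arm
print(arm.job_done())"
```

```text
the job is handed in; nothing more can be done
None
```

The job is handed in (no verdict returned): by the last camera picture, the lever points at the flag at about −0.12 rad, the clamp wheel is home at about 1.7 rad, nothing else in view has moved, and the arm is clear.

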